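# Change the dishwasher over from hot to cold feed

### The arm

A 6-joint arm with a two-finger parallel gripper is mounted at the origin on the work surface. World frame = base frame: x ahead of the robot, y to its left, z up, the work surface at z = 0. Lengths are in m, angles in rad, forces in N, time in s.
With the tool pointing down it reaches from about 0.25 to 0.775 m from the base axis. Payload 4 kg.
Tool frame: the origin (TCP) lies on the centre line of the jaws, within the pads' length; the fingertips stand 25 mm ahead of it and the grasp point (between the pads) lies 6 mm ahead of it; z points along the fingers, y is the line along which they close (so a half turn about z gives the same grasp; the last joint's range is limited). The gripper opens to 94 mm and grips with 3 to 60 N. Pads are 16 mm wide; open, the fingers measure 119 mm over their backs; the gripper's body (75 mm by 177 mm) begins 78 mm behind the grasp point.
Start: joints at [1.197, 0.087, 1.371, -0, 1.684, -0.103], TCP at [0.147, 0.53, 0.202] pointing down, gripper open.
Joint ranges: [-3.1, 3.1], [-0.76, 2.03], [0.27, 2.55], [-1.08, 4.22], [0.17, 2.65], [-2.57, 2.57]. Speed limits (rad/s): [2.79, 2.79, 3.14, 3.14, 3.14, 3.14].

### API

Orientations are given as [roll, pitch, yaw] about the fixed x, y, z axes, in that order (R = Rz(yaw) Ry(pitch) Rx(roll)).
In Python, from bench import robot, imaging gives the robot as it stands. The module is installed in compiled form; this text tells all that it offers.
- The arm moves only by the tool drive_tool, never from a script. Its argument "series" is a list of rows, each a list of 3 entries, a list of its own where there are three numbers: the finger opening in m, from 0 to 0.094, then the shift along the tool's x, y, z in m, then the turn, a rotation vector about the tool's x, y, z in rad. A call has 1 to 5 rows; each row is the pose to reach, as a shift and turn from the pose commanded when the call began, along the tool's axes at that moment; what a row does not reach only later rows make up. A row lasts 1/8 s, in which the tool goes at most 62.5 mm and 10.7 degrees, less where a joint would pass 70% of its speed; a pose out of reach is approached as far as the arm can. A call with a gripper value outside its range is refused whole. The fingers move at their own pace and stop on an object; the grip force is fixed at half the most. Time passes only in rows, so rows that repeat a pose let the fingers close. It gives the time, the measured TCP pose, the force, the opening and the grip force at its end, in the units of the state.
- robot.get_obs(): the state, without advancing time (a new reading comes with each control period).
- imaging.snapshot(name): name is "side" or "top" or "wrist"; returns the picture (480x640x3 uint8, red, green, blue); there is no depth.
- imaging.get_calibration(name): a dict with "intrinsics" (3x3 intrinsics, pixels), "k1" (the pictures are not rectified: a ray, as slopes to the right and down, at radius r is drawn at 1 + k1 r^2 times it, then the intrinsics apply), "position" and "rotation" of the camera in the world. Camera axes: x right, y up, looking along -z (the intrinsics and any distortion apply to the point x, -y, -z); pixel columns grow to the right and rows downward; lengths in m; the calibration is good to about 2 mm. A picture is of the moment at which its call begins: read the wrist's pose just before it. get_calibration takes no time and is no camera call; for the wrist camera it gives the pose at the moment of the call.
- robot.close_job(): hands the job in; it is judged then, once.
The state is a dict: "time": time; "joint_positions": joint angles; "qvel": joint speeds; "joint_torque": joint torques, N m; "tool_pos": TCP position; "ee_rot": TCP orientation; "wrist_force": force on the tool from outside, world axes, zero at the start; "wrist_torque": the same for the moment, N m; "width": finger opening in m; "finger_force": force on a finger pad.
Only numpy, scipy, OpenCV 4.12 (cv2) and the standard library are available. Lean on these libraries where they do the work, as an engineer would, in place of code of your own. Each camera call takes 0.05 s, during which the arm holds its last target. There are 200 camera calls.

### The job

Change the dishwasher's feed from hot to cold at the two quarter-turn valves under the sink. First push the red lever clockwise until its valve is fully shut (lever square across its pipe); only then push the blue lever counter-clockwise until its valve is fully open (lever in line with its pipe), so that the two are never open together. Do not lift or shift the jug, brush, tubs or rack.

Things in the scene. Friction and masses are not known exactly. Their poses are not given: they have to be found in the camera images.
- red_valve: the fixed red valve: brass ball valve on a horizontal 22 mm copper pipe 180 mm long. Origin on the cabinet floor straight below the lever's pivot; the pivot axis is the body's z (vertical). The pipe runs along the body's y, its top 71 mm above the floor; brass bonnet under the pivot 22 mm across, top at 94 mm. Hot feed, starts open or partly open. The two valves may stand either way round, left or right, each at its own yaw within 0.4 rad.
- red_lever (a joint): angle of the red lever, seen from above counter-clockwise positive (it shuts clockwise). 0 = fully shut, on its stop, the lever crosswise to the pipe and pointing along the valve body's -x; 1.571 = fully open, on its other stop, the lever along the pipe and pointing along the body's -y. It stays where it is left; stiff friction 0.25 N m (about 3.5 N at the grip), no spring
- red_pad (a point): middle of the red plastic grip of the lever, 75 mm from the pivot axis, 113 mm above the floor. The grip is 75 mm long (35 to 110 mm from the axis), 16 mm wide, 18 mm high (from 104 to 122 mm above the floor), with free space beneath
- blue_valve: the fixed blue valve: brass ball valve on a horizontal 22 mm copper pipe 180 mm long. Origin on the cabinet floor straight below the lever's pivot; the pivot axis is the body's z (vertical). The pipe runs along the body's y, its top 71 mm above the floor; brass bonnet under the pivot 22 mm across, top at 94 mm. Cold feed, starts shut or nearly so. The two valves may stand either way round, left or right, each at its own yaw within 0.4 rad.
- blue_lever (a joint): angle of the blue lever, seen from above counter-clockwise positive (it shuts clockwise). 0 = fully shut, on its stop, the lever crosswise to the pipe and pointing along the valve body's -x; 1.571 = fully open, on its other stop, the lever along the pipe and pointing along the body's -y. It stays where it is left; stiff friction 0.25 N m (about 3.5 N at the grip), no spring
- blue_pad (a point): middle of the blue plastic grip of the lever, 75 mm from the pivot axis, 113 mm above the floor. The grip is 75 mm long (35 to 110 mm from the axis), 16 mm wide, 18 mm high (from 104 to 122 mm above the floor), with free space beneath
- jug: loose glass measuring jug, 100 mm across, 130 mm high, side handle towards its +y reaching 88 mm from the centre, pouring lip opposite; origin at the centre of its underside. Leave alone
- brush: loose bottle brush lying on the floor, 265 mm long along its x, bristles to +x, up to 42 mm high; origin on its underside near the middle. Leave alone
- tubs: two nested white dish tubs, 345 x 268 mm, 137 mm high, loose; origin at the centre of the underside. Leave alone
- rack: steel dish rack 320 x 220 mm, 85 mm high, with a black cutting board on edge in it at x = +112 mm, top 218 mm above the floor; loose; origin at the centre of the underside. Leave alone

How it is judged:
By the outcome, as a careful person would: the job done as asked, in the order asked, and still so for the second after the job is handed in, with the robot touching nothing.
It also fails if it takes over 61 s, if anything falls off the work surface, if the arm or the gripper's body presses on something with over 40 N, if the wrist force passes 120 N, or if a joint passes its speed limit or range.

## Working session

There is one attempt and no reset: what is moved stays moved. The work goes in short steps, Python scripts to look and compute and a tool call to move; the robot and the scene stay as the last step left them, time stands still between calls to the robot, and variables do not carry over. Pictures are saved under pics/ and viewed, at most 10 in all, crops included, and the job is handed in when it is done.

Besides the shell and the picture viewer there is one more tool, called after "Emit:" in YAML: its name, and indented under it one key for each argument. drive_tool: Moves the arm, as the interface text tells. Its arguments: {"type":"object","properties":{"series":{"type":"array"}},"required":["series"]}

```bash
mkdir -p pics; cat > h.py <<'E'
import numpy as np, cv2
from bench import robot, imaging
def cal(n):
    c=imaging.get_calibration(n); return {k:np.array(v) for k,v in c.items()}
def snap(n,f):
    c=cal(n); im=imaging.snapshot(n); cv2.imwrite(f'pics/{f}.png',cv2.cvtColor(np.array(im),cv2.COLOR_RGB2BGR)); np.savez(f'pics/{f}.npz',**c); return im,c
def ray(c,u,v):
    K=c['intrinsics']; p=cv2.undistortPoints(np.array([[[u,v]]],float),K,np.array([float(c['k1']),0,0,0,0]))[0,0]
    return c['position'],c['rotation']@np.array([p[0],-p[1],-1])
def atz(c,u,v,z):
    o,d=ray(c,u,v); return o+d*(z-o[2])/d[2]
def proj(c,P):
    q=c['rotation'].T@(np.array(P,float)-c['position']); x,y=q[0]/-q[2],-q[1]/-q[2]
    s=1+float(c['k1'])*(x*x+y*y); return (c['intrinsics']@[x*s,y*s,1])[:2]
E
python3 - <<'E'
from h import *
print(robot.get_obs()['tool_pos'],robot.get_obs()['ee_rot'])
for n in('top','side'):
    im,c=snap(n,n+'0'); print(n,c['position'],c['rotation'].round(2).tolist())
E
```

```text
[0.14693274 0.52943392 0.20061674] [-3.13940957e+00 -1.92865464e-04  2.87078380e+00]
top [ 0.39664366 -0.01381031  1.32849013] [0.17, -0.0, -1.56]
side [ 0.10003279 -0.53175293  0.96187251] [0.7, -0.01, -0.78]
```

```bash
sed -i "s/return {k:np.array(v) for k,v in c.items()}/d={k:np.array(v,float) for k,v in c.items()}; d['rotation']=R.from_euler('xyz',d['rotation']).as_matrix() if d['rotation'].size==3 else d['rotation']; return d/; 1a from scipy.spatial.transform import Rotation as R" h.py; python3 - <<'E'
from h import *
c=cal('top');o=robot.get_obs()['tool_pos'];print(proj(c,o),proj(cal('side'),o))
E
```

```text
[ 52.02376696 443.17223242] [ -9.89181783 193.58286975]
```

View pics/top0.png

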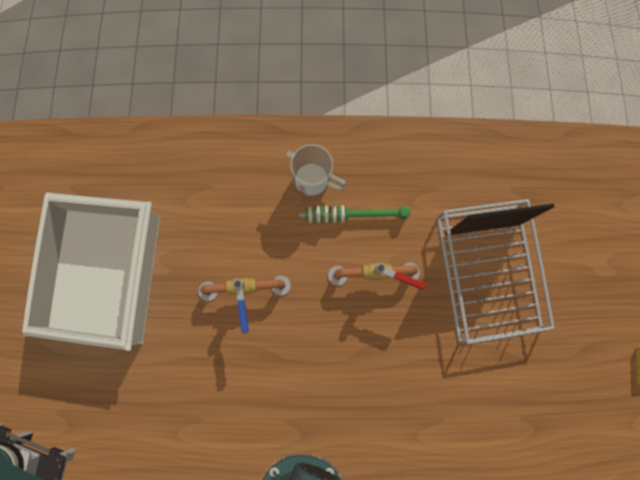

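View pics/side0.png

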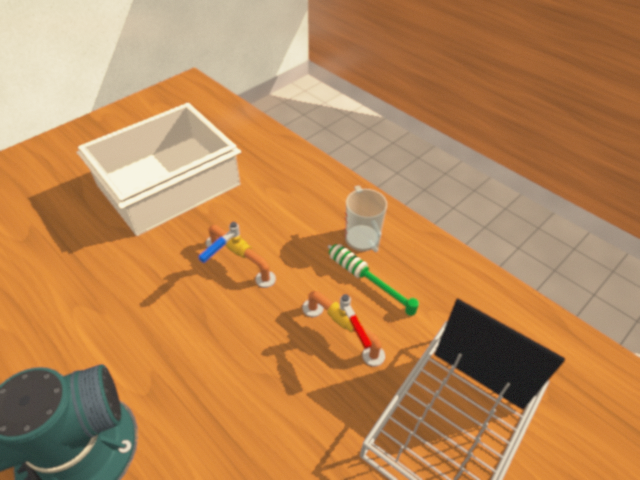

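```bash
python3 - <<'E'
from h import *
o=np.load('pics/top0.npz');im=cv2.imread('pics/top0.png').astype(int)
s=np.load('pics/side0.npz');ims=cv2.imread('pics/side0.png').astype(int)
def pca(m):
    v,u=np.nonzero(m);p=np.c_[u,v].astype(float);c=p.mean(0);w=np.linalg.svd(p-c,full_matrices=0)[2][0];t=(p-c)@w
    return c,c+w*t.min(),c+w*t.max(),len(u)
for n,cam,I in(('top',o,im),('side',s,ims)):
    b,g,r=I[...,0],I[...,1],I[...,2]
    for nm,m in(('red',(r>150)&(g<45)&(b<60)),('blue',(b>120)&(r<90)&(g<110)&(b-g>50))):
        m=cv2.morphologyEx(m.astype(np.uint8),cv2.MORPH_OPEN,np.ones((3,3)))
        k,l,st,_=cv2.connectedComponentsWithStats(m); j=1+np.argmax(st[1:,4]);c,a,e,nn=pca(l==j)
        print(n,nm,nn,c.round(1),a.round(1),e.round(1),[atz(cam,*q,.12).round(3)[:2].tolist() for q in(c,a,e)])
for nm,q,z in(('redflangeL',(338,276),0.0),('redflR',(410,271),0),('blueL',(208,292),0),('blueR',(281,286),0),('redpiv',(380,268),.115),('bluepiv',(239,285),.115),('rackL near',(463,343),.085),('rackL far',(441,218),.085),('brush',(405,212),.02),('brushL',(302,216),.02),('jug',(312,188),0),('tubR',(150,205),.137),('tubRn',(128,347),.137)):
    print(nm,atz(o,*q,z).round(3)[:2])
E
```

```text
Traceback (most recent call last):
ValueError: attempt to get argmax of an empty sequence
```

```bash
cat >> h.py <<'E'
def pca(m):
    v,u=np.nonzero(m);p=np.c_[u,v].astype(float);c=p.mean(0);w=np.linalg.svd(p-c,full_matrices=0)[2][0];t=(p-c)@w
    return c,c+w*t.min(),c+w*t.max(),len(u)
def levers(I):
    h=cv2.cvtColor(I,cv2.COLOR_BGR2HSV).astype(int);H,S,V=h[...,0],h[...,1],h[...,2]; out={}
    for nm,m in(('red',((H<3)|(H>175))&(S>200)&(V>110)),('blue',(abs(H-115)<12)&(S>150)&(V>90))):
        k,l,st,_=cv2.connectedComponentsWithStats(m.astype(np.uint8)); out[nm]=pca(l==1+np.argmax(st[1:,4]))
    return out
E
python3 - <<'E'
from h import *
o=cal('top');s=cal('side')
for n,cam in(('top',o),('side',s)):
    for nm,(c,a,e,nn) in levers(cv2.imread(f'pics/{n}0.png')).items():
        print(n,nm,nn,c.round(1),a.round(1),e.round(1),[atz(cam,*q,.12).round(3)[:2].tolist() for q in(c,a,e)])
for nm,q,z in(('redflangeL',(338,276),0.0),('redflR',(410,271),0),('blueL',(208,292),0),('blueR',(281,286),0),('redpiv',(380,268),.115),('bluepiv',(239,285),.115),('rackL near',(463,343),.085),('rackL far',(441,218),.085),('brush',(405,212),.02),('brushL',(302,216),.02),('jug',(312,188),0),('tubR',(150,205),.137),('tubRn',(128,347),.137)):
    print(nm,atz(o,*q,z).round(3)[:2])
E
```

```text
top red 1 [417. 286.] [417. 286.] [417. 286.] [[0.499, -0.258], [0.499, -0.258], [0.499, -0.258]]
top blue 118 [242.6 315.9] [244.8 330.9] [240.4 301.1] [[0.431, 0.132], [0.397, 0.127], [0.463, 0.138]]
side red 166 [360.4 332.1] [352.  316.5] [367.9 346. ] [[0.512, -0.246], [0.527, -0.209], [0.5, -0.276]]
side blue 195 [211.8 249.1] [223. 239.] [200.9 259. ] [[0.431, 0.129], [0.467, 0.136], [0.396, 0.123]]
redflangeL [ 0.533 -0.086]
redflR [ 0.547 -0.265]
blueL [0.491 0.234]
blueR [0.508 0.054]
redpiv [ 0.54  -0.175]
bluepiv [0.5   0.143]
rackL near [ 0.37 -0.37]
rackL far [ 0.663 -0.327]
brush [ 0.692 -0.253]
brushL [0.68  0.004]
jug [ 0.757 -0.021]
tubR [0.679 0.351]
tubRn [0.357 0.385]
```

Emit:
drive_tool:
  series:
    - [0, [-0.04, -0.044, -0.01], [0, 0, 0]]
    - [0, [-0.08, -0.088, -0.02], [0, 0, 0]]
    - [0, [-0.12, -0.132, -0.02], [0, 0, 0]]
    - [0, [-0.16, -0.176, -0.02], [0, 0, 0]]
    - [0, [-0.2, -0.22, -0.02], [0, 0, 0]]

```text
time: 0.72
tool_pos: [0.2813, 0.2627, 0.2214]
ee_rot: [-3.141, 0.0, 2.872]
wrist_force: [0.5, 0.9, 0.3]
width: 0.0472
finger_force: 0.0
```

Emit:
drive_tool:
  series:
    - [0, [-0.04, -0.044, 0], [0, 0, 0]]
    - [0, [-0.08, -0.088, 0], [0, 0, 0]]
    - [0, [-0.12, -0.132, 0], [0, 0, 0]]
    - [0, [-0.16, -0.176, 0], [0, 0, 0]]
    - [0, [-0.2, -0.22, 0], [0, 0, 0]]

```text
time: 1.35
tool_pos: [0.4152, -0.0029, 0.2215]
ee_rot: [3.141, 0.0, 2.87]
wrist_force: [0.9, 0.1, 1.2]
width: 0.0006
finger_force: 0.0
```

Emit:
drive_tool:
  series:
    - [0, [-0.04, -0.044, 0], [0, 0, 0]]
    - [0, [-0.08, -0.088, 0], [0, 0, 0]]
    - [0, [-0.12, -0.132, 0], [0, 0, 0]]
    - [0, [-0.16, -0.176, 0], [0, 0, 0]]
    - [0, [-0.195, -0.213, 0], [0, 0, 0]]

```text
time: 1.98
tool_pos: [0.5461, -0.2604, 0.2208]
ee_rot: [3.141, -0.001, 2.87]
wrist_force: [-0.4, -0.3, -0.2]
width: 0.0004
finger_force: 0.0
```

```bash
python3 - <<'E'
from h import *
o=robot.get_obs();print(o['tool_pos'],o['joint_positions'])
im,c=snap('wrist','w1'); print(c['position'],c['rotation'].round(2).tolist())
for P in((.54,-.1755,.12),(.5,-.276,.12),(.546,-.26,.1)): print(proj(c,P))
E
```

```text
[ 0.54611004 -0.26044415  0.22076413] [-5.38786601e-01  2.09304764e-01  1.19543780e+00  1.68104803e-04
  1.73822429e+00 -1.83775583e+00]
[ 0.47317217 -0.24028037  0.40327669] [[0.27, -0.93, -0.25], [0.96, 0.26, 0.07], [0.0, -0.25, 0.97]]
[419.44786356 206.56741113]
[286.49915275 192.29642561]
[321.0287877  234.67155117]
```

View pics/w1.png

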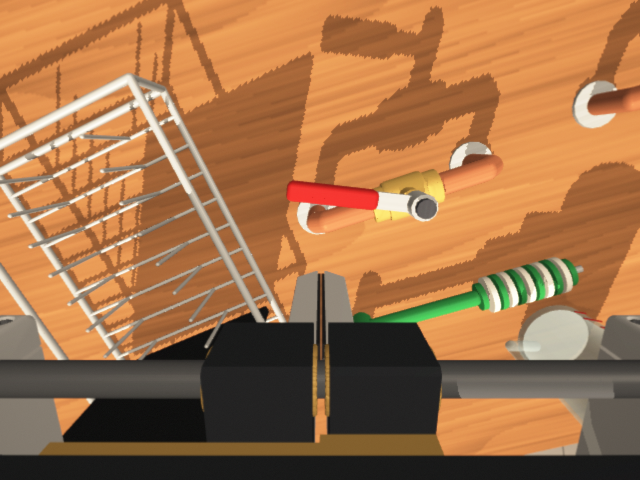

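Emit:
drive_tool:
  series:
    - [0, [0, 0, 0.05], [0, 0, 0]]
    - [0, [0, 0, 0.098], [0, 0, 0]]
    - [0, [0, 0, 0.098], [0, 0, 0]]
    - [0, [0.015, 0.004, 0.098], [0, 0, 0]]
    - [0, [0.028, 0.008, 0.098], [0, 0, 0]]

```text
time: 2.65
tool_pos: [0.5216, -0.2434, 0.1264]
ee_rot: [-3.141, 0.004, 2.871]
wrist_force: [-0.2, -0.1, -0.5]
width: 0.0004
finger_force: 0.0
```

Emit:
drive_tool:
  series:
    - [0, [0.012, 0.005, 0], [0, 0, 0]]
    - [0, [0.023, 0.01, 0], [0, 0, 0]]
    - [0, [0.035, 0.015, 0], [0, 0, 0]]
    - [0, [0.046, 0.02, 0], [0, 0, 0]]
    - [0, [0.046, 0.02, 0], [0, 0, 0]]

```text
time: 3.28
tool_pos: [0.4814, -0.211, 0.1239]
ee_rot: [3.141, 0.0, 2.871]
wrist_force: [1.8, 0.6, 0.3]
width: 0.0004
finger_force: 0.0
```

Emit:
drive_tool:
  series:
    - [0, [0.012, 0.002, 0], [0, 0, 0]]
    - [0, [0.014, 0.005, 0], [0, 0, 0]]
    - [0, [0.014, 0.005, 0], [0, 0, 0]]
    - [0, [0.015, 0.008, 0], [0, 0, 0]]
    - [0, [0.015, 0.008, 0], [0, 0, 0]]

```text
time: 3.9
tool_pos: [0.4698, -0.1998, 0.1238]
ee_rot: [3.141, 0.0, 2.871]
wrist_force: [-0.1, 0.1, 0.2]
width: 0.0005
finger_force: 0.0
```

```bash
python3 - <<'E'
from h import *
snap('side','s1');snap('top','t1')
for n,cam in(('top',cal('top')),('side',cal('side'))):
    for nm,(c,a,e,nn) in levers(cv2.imread(f'pics/{n[0]}1.png')).items():
        print(n,nm,nn,[atz(cam,*q,.12).round(3)[:2].tolist() for q in(c,a,e)])
cv2.imwrite('pics/s1c.png',cv2.resize(cv2.imread('pics/s1.png')[200:400,200:440],None,fx=3,fy=3))
E
```

```text
Traceback (most recent call last):
  File "h.py", line 22, in levers
    k,l,st,_=cv2.connectedComponentsWithStats(m.astype(np.uint8)); out[nm]=pca(l==1+np.argmax(st[1:,4]))
                                                                                    ~~~~~~~~~^^^^^^^^^^
ValueError: attempt to get argmax of an empty sequence
```

```bash
python3 - <<'E'
import cv2,numpy as np
a=cv2.resize(cv2.imread('pics/s1.png')[200:400,260:440],None,fx=2.2,fy=2.5);b=cv2.resize(cv2.imread('pics/t1.png')[200:400,300:480],None,fx=2.2,fy=2.5)
cv2.imwrite('pics/c1.png',np.hstack([a,b]))
E
```

```text
(no output)
```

View pics/c1.png

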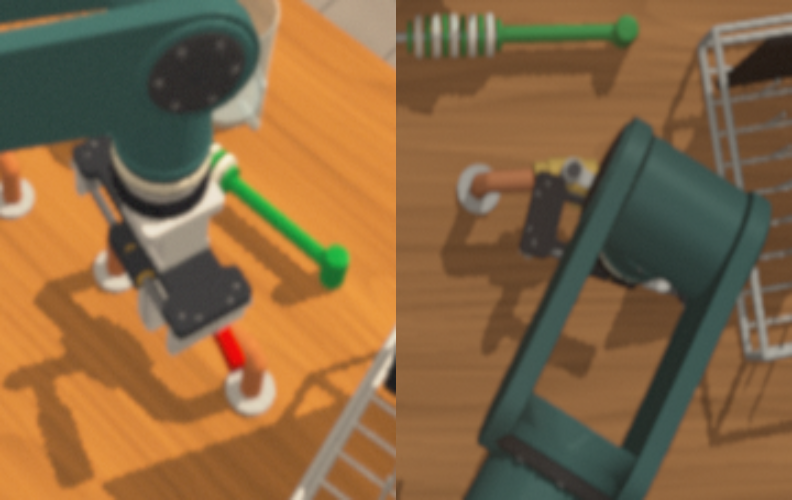

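```bash
python3 - <<'E'
from h import *
im,c=snap('wrist','w2'); o=robot.get_obs()
print(o['tool_pos'],o['wrist_force'],o['wrist_torque'])
for P in((.47,-.2,.1),(.5,-.276,.12)): print(proj(cal('side'),P),proj(c,P))
E
```

```text
[ 0.4697416  -0.19991708  0.12372048] [ 0.22037997 -0.05253485  0.2659991 ] [ 0.00834649 -0.00460964  0.00215604]
[328.54788478 335.80101263] [320.63154373 273.14926468]
[367.82291387 345.97852117] [212.24034839 361.79297209]
```

View pics/w2.png

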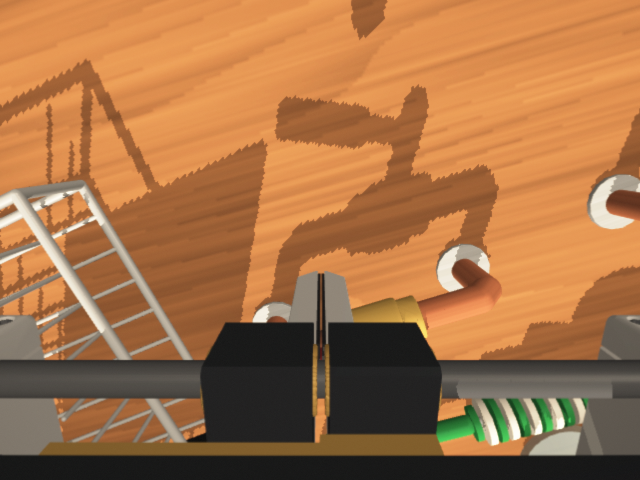

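Emit:
drive_tool:
  series:
    - [0, [0, 0, -0.05], [0, 0, 0]]
    - [0, [0, 0, -0.09], [0, 0, 0]]
    - [0, [0, 0, -0.09], [0, 0, 0]]
    - [0, [-0.04, -0.044, -0.09], [0, 0, 0]]
    - [0, [-0.08, -0.03, -0.09], [0, 0, 0]]

```text
time: 4.68
tool_pos: [0.5378, -0.2533, 0.2117]
ee_rot: [-3.141, -0.003, 2.865]
wrist_force: [0.4, -0.5, 0.1]
width: 0.0006
finger_force: 0.0
```

```bash
python3 - <<'E'
from h import *
im,c=snap('wrist','w3'); s,_=snap('side','s3'); o=robot.get_obs()
print(o['tool_pos'])
for P in((.54,-.1755,.12),(.5,-.276,.12)): print(proj(c,P))
a=cv2.imread('pics/s3.png')[230:430,240:440]
cv2.imwrite('pics/c3.png',np.hstack([cv2.resize(cv2.imread('pics/w3.png'),(480,360)),cv2.resize(a,(320,360))]))
E
```

```text
[ 0.54026262 -0.25011775  0.20968614]
[415.83349339 220.60285869]
[279.73962544 206.72091988]
```

View pics/c3.png

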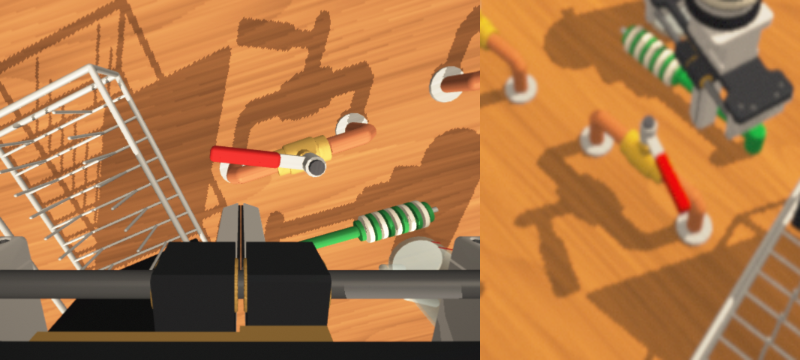

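```bash
python3 - <<'E'
from h import *
s=cal('side');w={k:v for k,v in np.load('pics/w3.npz').items()};w1={k:v for k,v in np.load('pics/w1.npz').items()}
def tri(*obs):
    A=[];b=[]
    for c,u,v in obs:
        o,d=ray(c,u,v);d=d/np.linalg.norm(d);M=np.eye(3)-np.outer(d,d);A.append(M);b.append(M@o)
    A=np.vstack(A);b=np.hstack(b);x=np.linalg.lstsq(A,b,rcond=None)[0];return x.round(4),np.abs(A@x-b).max().round(4)
L=levers(cv2.imread('pics/w3.png'));L1=levers(cv2.imread('pics/w1.png'));S=levers(cv2.imread('pics/s3.png')) if 1 else 0
print(L['red'],L1['red'],S['red'])
for i in(0,):
    print(tri((w,*L['red'][0]),(s,*S['red'][0])),tri((w1,*L1['red'][0]),(s,*S['red'][0])),tri((w1,*L1['red'][0]),(w,*L['red'][0])))
print('tip in side px',proj(s,(.5403,-.2501,.185)),'wrist',proj(w,(.5403,-.2501,.185)))
im=cv2.imread('pics/s3.png')[240:360,300:460];x=(np.array(proj(s,(.5403,-.2501,.185)))-[300,240])*5
im=cv2.resize(im,None,fx=5,fy=5,interpolation=cv2.INTER_CUBIC);cv2.drawMarker(im,tuple(int(t) for t in x),(255,0,255),0,15,2);cv2.imwrite('pics/c4.png',im)
E
```

```text
Traceback (most recent call last):
  File "h.py", line 22, in levers
    k,l,st,_=cv2.connectedComponentsWithStats(m.astype(np.uint8)); out[nm]=pca(l==1+np.argmax(st[1:,4]))
                                                                                    ~~~~~~~~~^^^^^^^^^^
ValueError: attempt to get argmax of an empty sequence
```

```bash
sed -i "s/astype(np.uint8)); out\[nm\]=/astype(np.uint8))\n        if k>1: out[nm]=/" h.py
cat >> h.py <<'E'
def tri(*obs):
    A=[];b=[]
    for c,u,v in obs:
        o,d=ray(c,u,v);d=d/np.linalg.norm(d);M=np.eye(3)-np.outer(d,d);A.append(M);b.append(M@o)
    A=np.vstack(A);b=np.hstack(b);x=np.linalg.lstsq(A,b,rcond=None)[0];return x.round(4),np.abs(A@x-b).max().round(4)
E
python3 - <<'E'
from h import *
s=cal('side');w={k:v for k,v in np.load('pics/w3.npz').items()};w1={k:v for k,v in np.load('pics/w1.npz').items()}
L=levers(cv2.imread('pics/w3.png'));L1=levers(cv2.imread('pics/w1.png'));S=levers(cv2.imread('pics/s3.png'))
for l in(L,L1,S): print([np.round(t,1).tolist() for t in l['red']])
print(tri((w,*L['red'][0]),(s,*S['red'][0])),tri((w1,*L1['red'][0]),(s,*S['red'][0])),tri((w1,*L1['red'][0]),(w,*L['red'][0])))
print('tip in side px',proj(s,(.5403,-.2501,.185)),'wrist',proj(w,(.5403,-.2501,.185)))
im=cv2.imread('pics/s3.png')[240:360,300:460];x=(np.array(proj(s,(.5403,-.2501,.185)))-[300,240])*5
im=cv2.resize(im,None,fx=5,fy=5,interpolation=cv2.INTER_CUBIC);cv2.drawMarker(im,tuple(int(t) for t in x),(255,0,255),0,15,2);cv2.imwrite('pics/c4.png',im)
E
```

```text
[[326.3, 208.8], [280.3, 203.9], [372.2, 213.8], 1845]
[[331.9, 194.8], [286.8, 189.6], [377.0, 199.9], 1728]
[[360.3, 331.8], [352.0, 316.5], [367.8, 345.6], 167]
(array([ 0.5135, -0.2425,  0.1158]), np.float64(0.0012)) (array([ 0.5133, -0.2425,  0.1164]), np.float64(0.0011)) (array([ 0.5122, -0.2414,  0.1162]), np.float64(0.0))
tip in side px [374.85895459 306.95012903] wrist [326.60725164 273.5314561 ]
```

View pics/c4.png

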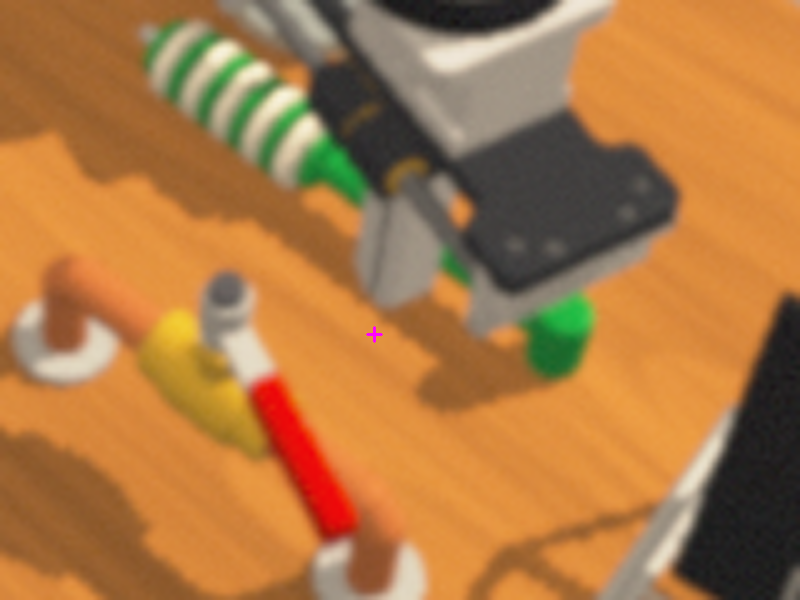

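```bash
python3 - <<'E'
from h import *
s=cal('side');o=robot.get_obs();w=cal('wrist');T=R.from_euler('xyz',o['ee_rot']).as_matrix();p=o['tool_pos'];print(p,o['width'])
for z in(.0,.006,.012,.018,.025):
    print(z,[proj(w,p+T@np.array([x,y,z])).round(0).tolist() for x,y in((.008,-.0125),(.008,.0125),(-.008,0))],[proj(s,p+T@np.array([x,y,z])).round(1).tolist() for x,y in((.008,-.0125),(.008,.0125),(-.008,-.0125))])
g=cv2.cvtColor(cv2.imread('pics/w3.png'),cv2.COLOR_BGR2HSV)
print(g[260:300:3,322-10].tolist())
E
```

```text
[ 0.54026262 -0.25011775  0.20968614] -4.037422065971666e-06
0.0 [[298.0, 274.0], [343.0, 274.0], [321.0, 301.0]] [[376.3, 306.3], [368.9, 296.4], [383.6, 302.9]]
0.006 [[299.0, 270.0], [343.0, 270.0], [321.0, 296.0]] [[376.0, 308.1], [368.6, 298.2], [383.2, 304.7]]
0.012 [[299.0, 267.0], [342.0, 267.0], [321.0, 292.0]] [[375.6, 309.9], [368.3, 300.0], [382.8, 306.5]]
0.018 [[300.0, 263.0], [342.0, 263.0], [321.0, 288.0]] [[375.3, 311.7], [368.0, 301.8], [382.4, 308.2]]
0.025 [[300.0, 260.0], [341.0, 260.0], [321.0, 284.0]] [[374.9, 313.7], [367.6, 303.9], [382.0, 310.3]]
[[14, 159, 236], [14, 160, 232], [14, 163, 227], [13, 164, 225], [13, 73, 165], [18, 40, 145], [17, 43, 147], [19, 42, 146], [16, 42, 146], [18, 42, 145], [17, 40, 145], [18, 42, 146], [17, 40, 145], [18, 42, 146]]
```

Emit:
drive_tool:
  series:
    - [0, [-0.008, -0.006, 0.04], [0, 0, 0]]
    - [0, [-0.008, -0.006, 0.08], [0, 0, 0]]
    - [0, [-0.008, -0.006, 0.11], [0, 0, 0]]
    - [0, [-0.008, -0.006, 0.11], [0, 0, 0]]
    - [0, [-0.008, -0.006, 0.11], [0, 0, 0]]

```text
time: 5.4
tool_pos: [0.5449, -0.2582, 0.1047]
ee_rot: [-3.141, 0.001, 2.871]
wrist_force: [0.2, 0.0, 1.4]
width: 0.0003
finger_force: 0.0
```

Emit:
drive_tool:
  series:
    - [0, [0.012, 0.003, 0], [0, 0, 0]]
    - [0, [0.024, 0.006, 0], [0, 0, 0]]
    - [0, [0.03, 0.008, 0], [0, 0, 0]]
    - [0, [0.036, 0.01, 0], [0, 0, 0]]

```text
time: 5.9
tool_pos: [0.5131, -0.2417, 0.1059]
ee_rot: [-3.136, 0.006, 2.87]
wrist_force: [1.2, -6.0, -0.1]
width: 0.0003
finger_force: 2.6
```

```bash
python3 - <<'E'
from h import *
o=robot.get_obs();print(o['time'],o['tool_pos'],o['wrist_force'])
snap('side','s5')
print([np.round(t,1).tolist() for t in levers(cv2.imread('pics/s5.png')).get('red',[])])
E
```

```text
5.9 [ 0.51312979 -0.2416742   0.10585758] [ 1.17248626 -5.95639207 -0.13612722]
[[349.2, 334.4], [351.4, 349.9], [346.9, 318.2], 148]
```

Emit:
drive_tool:
  series:
    - [0, [0.012, 0.006, 0.002], [0, 0, 0]]
    - [0, [0.024, 0.012, 0.003], [0, 0, 0]]
    - [0, [0.036, 0.017, 0.003], [0, 0, 0]]
    - [0, [0.046, 0.02, 0.003], [0, 0, 0]]
    - [0, [0.046, 0.02, 0.003], [0, 0, 0]]

```text
time: 6.58
tool_pos: [0.4734, -0.2075, 0.1022]
ee_rot: [-3.14, 0.002, 2.871]
wrist_force: [0.3, -1.9, 1.7]
width: 0.0005
finger_force: 1.1
```

```bash
python3 - <<'E'
from h import *
o=robot.get_obs();print(o['time'],o['tool_pos'],o['wrist_force'])
snap('side','s6')
l=levers(cv2.imread('pics/s6.png')).get('red',[]);print([np.round(t,1).tolist() for t in l],[atz(cal('side'),*t,.12).round(3) for t in l[:3]])
E
```

```text
6.575 [ 0.47343993 -0.20750962  0.10216833] [ 0.31080992 -1.86584995  1.72647828]
[[318.8, 332.4], [325.1, 324.0], [313.0, 340.0], 93] [array([ 0.453, -0.189,  0.12 ]), array([ 0.475, -0.184,  0.12 ]), array([ 0.433, -0.193,  0.12 ])]
```

Emit:
drive_tool:
  series:
    - [0, [0.001, 0.004, 0], [0, 0, 0]]
    - [0, [0.002, 0.008, 0], [0, 0, 0]]
    - [0, [0.002, 0.01, 0], [0, 0, 0]]
    - [0, [0.002, 0.01, 0], [0, 0, 0]]

```text
time: 7.12
tool_pos: [0.4732, -0.1997, 0.1006]
ee_rot: [-3.135, -0.002, 2.87]
wrist_force: [-4.1, -9.0, 2.5]
width: 0.0005
finger_force: 4.6
```

Emit:
drive_tool:
  series:
    - [0, [0, 0.003, 0], [0, 0, 0]]
    - [0, [0, 0.006, 0], [0, 0, 0]]
    - [0, [0, 0.006, 0], [0, 0, 0]]
    - [0, [0, 0.006, 0], [0, 0, 0]]

```text
time: 7.62
tool_pos: [0.4732, -0.1993, 0.1008]
ee_rot: [-3.125, -0.002, 2.868]
wrist_force: [-8.7, -20.2, 1.7]
width: 0.0004
finger_force: 10.3
```

Emit:
drive_tool:
  series:
    - [0, [-0.008, -0.03, 0], [0, 0, 0]]
    - [0, [-0.008, -0.03, -0.06], [0, 0, 0]]
    - [0, [-0.008, -0.03, -0.11], [0, 0, 0]]
    - [0, [0.015, 0.02, -0.11], [0, 0, 0]]
    - [0, [0.038, 0.07, -0.11], [0, 0, 0]]

```text
time: 8.25
tool_pos: [0.458, -0.1114, 0.2104]
ee_rot: [3.138, -0.002, 2.87]
wrist_force: [0.0, 0.5, -0.7]
width: 0.0005
finger_force: 0.0
```

Emit:
drive_tool:
  series:
    - [0, [0.022, 0.052, 0], [0, 0, 0]]
    - [0, [0.044, 0.104, 0], [0, 0, 0]]
    - [0, [0.066, 0.156, 0], [0, 0, 0]]
    - [0, [0.088, 0.208, 0], [0, 0, 0]]
    - [0, [0.11, 0.26, 0], [0, 0, 0]]

```text
time: 8.88
tool_pos: [0.42, 0.1691, 0.2097]
ee_rot: [3.141, -0.004, 2.872]
wrist_force: [0.7, 0.8, -0.0]
width: 0.0002
finger_force: 0.0
```

```bash
python3 - <<'E'
from h import *
o=robot.get_obs();print(o['time'],o['tool_pos'],o['wrist_force'])
for n in('side','top'):
    snap(n,n+'7')
    for k,l in levers(cv2.imread(f'pics/{n}7.png')).items(): print(n,k,[np.round(t,1).tolist() for t in l],[atz(cal(n),*t,.12).round(3)[:2] for t in l[:3]])
print(robot.get_obs()['tool_pos'])
E
```

```text
8.875 [0.42000302 0.16912015 0.2096867 ] [ 0.68254747  0.84822218 -0.01026444]
side red [[320.2, 325.4], [332.3, 314.2], [308.4, 336.4], 179] [array([ 0.466, -0.18 ]), array([ 0.502, -0.178]), array([ 0.432, -0.181])]
side blue [[211.9, 249.2], [223.1, 239.1], [200.9, 259.0], 197] [array([0.43 , 0.129]), array([0.467, 0.136]), array([0.396, 0.123])]
top red [[380.0, 307.0], [380.0, 307.0], [380.0, 307.0], 1] [array([ 0.452, -0.173]), array([ 0.452, -0.173]), array([ 0.452, -0.173])]
top blue [[241.1, 305.9], [240.5, 301.1], [241.7, 310.8], 44] [array([0.453, 0.136]), array([0.463, 0.138]), array([0.442, 0.135])]
[0.41916557 0.17188273 0.2095096 ]
```

Emit:
drive_tool:
  series:
    - [0, [0, 0, 0.05], [0, 0, 0]]
    - [0, [0, 0, 0.1], [0, 0, 0]]
    - [0, [0, 0, 0.11], [0, 0, 0]]
    - [0, [-0.008, -0.02, 0.11], [0, 0, 0]]
    - [0, [-0.013, -0.032, 0.11], [0, 0, 0]]

```text
time: 9.6
tool_pos: [0.4258, 0.1326, 0.1012]
ee_rot: [3.138, -0.002, 2.871]
wrist_force: [-0.2, 4.7, -3.0]
width: 0.0006
finger_force: 2.0
```

Emit:
drive_tool:
  series:
    - [0, [-0.006, -0.011, 0], [0, 0, 0]]
    - [0, [-0.014, -0.021, 0], [0, 0, 0]]
    - [0, [-0.022, -0.031, 0], [0, 0, 0]]
    - [0, [-0.031, -0.037, 0], [0, 0, 0]]
    - [0, [-0.04, -0.042, 0], [0, 0, 0]]

```text
time: 10.22
tool_pos: [0.4533, 0.08, 0.1008]
ee_rot: [-3.141, -0.001, 2.87]
wrist_force: [-2.4, 4.0, 0.5]
width: 0.0003
finger_force: 1.5
```

```bash
python3 - <<'E'
from h import *
o=robot.get_obs();print(o['time'],o['tool_pos'],o['wrist_force'])
for n in('side',):
    snap(n,n+'8')
    for k,l in levers(cv2.imread(f'pics/{n}8.png')).items(): print(n,k,[np.round(t,1).tolist() for t in l],[atz(cal(n),*t,.12).round(3)[:2] for t in l[:3]])
E
```

```text
10.225 [0.45334434 0.08002146 0.10082651] [-2.422841    4.00092102  0.48092282]
side red [[320.3, 325.5], [332.3, 314.3], [309.0, 336.0], 182] [array([ 0.466, -0.18 ]), array([ 0.502, -0.178]), array([ 0.434, -0.181])]
side blue [[244.9, 261.1], [243.8, 257.7], [246.0, 265.0], 37] [array([0.462, 0.051]), array([0.466, 0.06 ]), array([0.457, 0.041])]
```

Emit:
drive_tool:
  series:
    - [0, [-0.012, -0.003, 0], [0, 0, 0]]
    - [0, [-0.022, -0.003, 0], [0, 0, 0]]
    - [0, [-0.03, -0.002, 0], [0, 0, 0]]
    - [0, [-0.036, -0.001, 0], [0, 0, 0]]
    - [0, [-0.036, -0.001, 0], [0, 0, 0]]

```text
time: 10.9
tool_pos: [0.4882, 0.0691, 0.1005]
ee_rot: [-3.14, 0.001, 2.87]
wrist_force: [-1.4, -1.1, -0.1]
width: 0.0006
finger_force: 1.0
```

Emit:
drive_tool:
  series:
    - [0, [-0.004, 0.001, 0], [0, 0, 0]]
    - [0, [-0.006, 0.002, 0], [0, 0, 0]]
    - [0, [-0.006, 0.002, 0], [0, 0, 0]]

```text
time: 11.28
tool_pos: [0.4898, 0.0692, 0.1003]
ee_rot: [-3.136, -0.009, 2.871]
wrist_force: [-12.7, -4.4, 7.1]
width: 0.0003
finger_force: 6.7
```

Emit:
drive_tool:
  series:
    - [0, [-0.003, 0.001, 0], [0, 0, 0]]
    - [0, [-0.005, 0.001, 0], [0, 0, 0]]
    - [0, [-0.005, 0.001, 0], [0, 0, 0]]
    - [0, [-0.005, 0.001, 0], [0, 0, 0]]

```text
time: 11.78
tool_pos: [0.4902, 0.0692, 0.1002]
ee_rot: [-3.133, -0.019, 2.872]
wrist_force: [-24.8, -4.5, 13.3]
width: 0.0005
finger_force: 12.6
```

On the stop (0.4 mm of travel for a 5 mm push). I'll back off, lift, and check both levers.

Emit:
drive_tool:
  series:
    - [0, [0.04, -0.01, 0], [0, 0, 0]]
    - [0, [0.045, -0.01, -0.04], [0, 0, 0]]
    - [0, [0.07, -0.015, -0.1], [0, 0, 0]]
    - [0, [0.12, -0.03, -0.12], [0, 0, 0]]
    - [0, [0.17, -0.04, -0.12], [0, 0, 0]]

```text
time: 12.4
tool_pos: [0.3256, 0.0775, 0.2239]
ee_rot: [3.138, 0.008, 2.871]
wrist_force: [0.7, 0.5, 0.1]
width: 0.0006
finger_force: 0.0
```

Emit:
drive_tool:
  series:
    - [0, [0, 0, 0], [0, 0, 0]]
    - [0, [0, 0, 0], [0, 0, 0]]
    - [0, [0, 0, 0], [0, 0, 0]]

```text
time: 12.78
tool_pos: [0.3254, 0.0771, 0.2204]
ee_rot: [3.141, -0.0, 2.871]
wrist_force: [0.3, 0.4, -0.2]
width: 0.0001
finger_force: 0.0
```

```bash
python3 - <<'E'
from h import *
o=robot.get_obs();print(o['time'],o['tool_pos'],o['wrist_force'])
for n in('side','top'):
    snap(n,n+'9')
    for k,l in levers(cv2.imread(f'pics/{n}9.png')).items(): print(n,k,[np.round(t,1).tolist() for t in l],[atz(cal(n),*t,.12).round(3)[:2] for t in l[:3]])
cv2.imwrite('pics/c9.png',np.hstack([cv2.resize(cv2.imread(f'pics/{n}9.png')[130:380,150:460],(400,323)) for n in('side','top')]))
E
```

```text
12.775 [0.32542078 0.07708453 0.22039533] [ 0.34901806  0.43898748 -0.2097244 ]
side red [[320.5, 325.3], [332.8, 313.9], [308.9, 336.0], 184] [array([ 0.467, -0.18 ]), array([ 0.503, -0.178]), array([ 0.434, -0.181])]
side blue [[256.4, 245.5], [244.8, 237.3], [267.7, 253.4], 150] [array([0.509, 0.068]), array([0.506, 0.106]), array([0.512, 0.033])]
top blue [[270.5, 281.2], [285.1, 280.0], [255.9, 282.4], 102] [array([0.508, 0.071]), array([0.511, 0.039]), array([0.505, 0.104])]
```

View pics/c9.png

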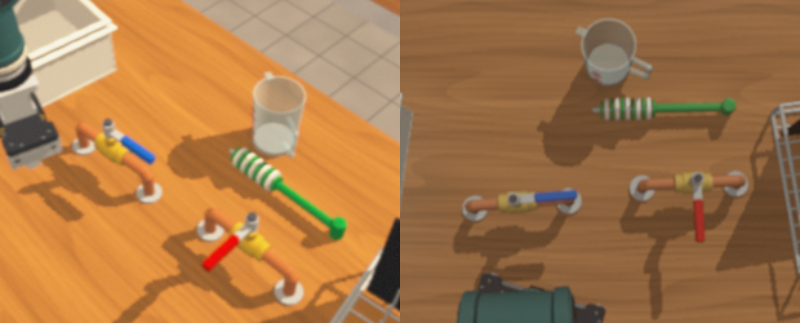

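The picture shows the blue lever in line with its pipe, grip at top-camera pixels 256–285, 281. The red lever is square across its pipe, the jug, brush and rack are where they were, and the gripper is clear.

```bash
python3 -c "
from bench import robot
print(robot.close_job())"
```

```text
the job is handed in; nothing more can be done
None
```

The red valve was pushed fully shut against its stop first, then the blue valve fully open against its stop. My first pass at red skimmed over the lever without moving it, so I repeated it lower. The last pictures show both levers in place and the jug, brush and rack unmoved; the job was handed in at about 13 s.

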